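Set the bead-stock tags

ROBOT

A 6-joint arm with a two-finger parallel gripper is mounted at the origin on a cart in front of the work surface, level with it; the furniture and walls round the work are solid. World frame = base frame: x ahead of the robot, y to its left, z up, the work surface at z = 0. Lengths are in mm, angles in rad, forces in N, time in s.
With the tool pointing down it reaches from about 300 to 775 mm from the base axis. Payload 14.6 kg.
Tool frame: the origin (TCP) lies on the centre line of the jaws, within the pads' length; the fingertips stand 19 mm ahead of it and the grasp point (between the pads) is the TCP (bot.tip_reach is the distance from the TCP to the fingertips, in mm); y points along the fingers, x is the direction in which the jaws open and shut, and the axes are right-handed (so a half turn about y gives the same grasp; the last joint's range is limited). The gripper opens to 85 mm and grips with 20 to 120 N. Pads are 22 mm wide; open, the fingers measure 114 mm over their backs; the gripper's body (76 mm by 85 mm) begins 54 mm behind the grasp point. The pads swing forward as they close: fully open they stand 13 mm farther back than shut.
Start: joints at [1.247, 0.3, 1.521, -0, 1.321, -0.067], TCP at [139.691, 531.955, 250.281] pointing down, gripper open.
Joint ranges: [-3.03, 3.03], [-0.79, 2.21], [0.23, 2.52], [-1.04, 4.18], [0, 3.07], [-2.55, 2.55]. Speed limits (rad/s): [2.22, 2.22, 2.57, 3.14, 3.14, 3.14].

INTERFACE

Orientations are given as a unit quaternion [w, x, y, z].
In Python, from rig import bot gives the robot as it stands. Calls block until the motion is done:
- bot.move_to(position, orientation): joint-space move of the TCP to a pose.
- bot.servo_line(position, attitude=None, speed=150, until_force=None): straight line of the TCP; attitude=None keeps the orientation; speed is the mean speed in mm/s. With until_force (N) it stops when the force on the tool has changed by that much, and returns True; else False.
- bot.move_joints(angles): joint-space move.
- bot.move_gripper(opening, grip_force=None): finger opening in mm; grip_force is the grip in N (None keeps the last); returns when the fingers have stopped.
- bot.dwell(seconds).
- bot.ik(position, orientation): joint angles nearest the present ones, or None.
- bot.read_state(): the state.
- bot.read_camera(name): name is "side" or "top" or "wrist"; returns a dict with "image" (420x560x3 uint8, blue, green, red), "depth" (420x560 float32, mm along the optical axis (not along the pixel's ray), 0 where there is no reading), "fovy" (degrees; the focal length in pixels is half the picture's height over the tangent of half this angle, whatever the lens; pixels are square), "cx", "cy" (the principal point, pixels), "k1" (the pictures are not rectified: a ray, as slopes to the right and down, at radius r is drawn at 1 + k1 r^2 times it, then the intrinsics apply), "eye" and "attitude" of the camera in the world; the wrist camera has in their place "mount" (4x4, takes a point from camera to tool coordinates, whose origin is the TCP and whose axes are the tool frame's). Camera axes: x right, y down, z forward; pixel columns grow to the right and rows downward; lengths in mm; the calibration is good to about 2 mm. A picture is of the moment at which its call begins: read the wrist's pose just before it.
A pose or a line that the arm cannot do raises bot.MotionError and nothing moves.
- bot.finish_job(): hands the job in, once; it reports no verdict.
The state is a dict: "clock": time; "joint_positions": joint angles; "qvel": joint speeds; "effort": joint torques, N m; "ee_pos": TCP position; "tool_rot": TCP orientation; "ft_force": force on the tool from outside, world axes, zero at the start; "moment": the same for the moment, N m; "grip_width": finger opening in mm.
Only numpy, scipy, OpenCV 4.12 (cv2) and the standard library are available. Lean on these libraries where they do the work, as an engineer would, in place of code of your own. Each camera call takes 0.05 s, during which the arm holds its last target.

TASK

Put the stock board right: with a fingertip, push over whichever hinged tags are wrong, so that every tag beside a bin full of beads leans towards its bin with the green face up, and every tag beside an empty bin leans away from it with the red face up. Only the tags are to be touched: do not knock or press the bins, and leave the loose jars where they stand.

Things in the scene. Friction and masses are not known exactly. Their poses are not given: they have to be found in the camera images.
- board: flat grey stock board fixed on the bench, 246 mm along its x (away from the robot), 200 mm along its y, 12 mm thick; origin under its centre on the bench, z up, +y to the left. Three tags on black stands stand in a row along x, 80 mm apart, at y -45 mm; each tag's bin is 105 mm to its left (+y). Tags, stands and bins share the board's yaw
- tag_1 (a joint): tag 1, a white-edged card 38 mm wide (along the board's x), 44 mm tall, 4 mm thick, about 30 g, hinged freely at its lower edge: 0 upright, +0.65 rad at its stop leaning left to the bins (green face up), -0.65 at its stop leaning right (red face up); it falls to whichever side it is past upright. At a stop its free edge is 27 mm beside the hinge line and 35 mm above it
- tag_1_hinge (a point): centre of the hinge line of tag 1, 38 mm above the bench, 26 mm above the board; axes as the board's. The stand's two cheeks, 25 mm either way along x, rise 5 mm above it. A fingertip sweeping sideways 20 mm above it from the side the tag leans to carries the tag past upright; the stops are rigid, so stop sweeping about at the hinge line
- tag_2 (a joint): tag 2, a white-edged card 38 mm wide (along the board's x), 44 mm tall, 4 mm thick, about 30 g, hinged freely at its lower edge: 0 upright, +0.65 rad at its stop leaning left to the bins (green face up), -0.65 at its stop leaning right (red face up); it falls to whichever side it is past upright. At a stop its free edge is 27 mm beside the hinge line and 35 mm above it
- tag_2_hinge (a point): centre of the hinge line of tag 2, 38 mm above the bench, 26 mm above the board; axes as the board's. The stand's two cheeks, 25 mm either way along x, rise 5 mm above it. A fingertip sweeping sideways 20 mm above it from the side the tag leans to carries the tag past upright; the stops are rigid, so stop sweeping about at the hinge line
- tag_3 (a joint): tag 3, a white-edged card 38 mm wide (along the board's x), 44 mm tall, 4 mm thick, about 30 g, hinged freely at its lower edge: 0 upright, +0.65 rad at its stop leaning left to the bins (green face up), -0.65 at its stop leaning right (red face up); it falls to whichever side it is past upright. At a stop its free edge is 27 mm beside the hinge line and 35 mm above it
- tag_3_hinge (a point): centre of the hinge line of tag 3, 38 mm above the bench, 26 mm above the board; axes as the board's. The stand's two cheeks, 25 mm either way along x, rise 5 mm above it. A fingertip sweeping sideways 20 mm above it from the side the tag leans to carries the tag past upright; the stops are rigid, so stop sweeping about at the hinge line
- bin_1: small white open bin fixed on the board, 64 mm (x) by 62 mm (y), 22 mm high, filled with blue enamel beads (full); origin at the centre of its underside, 12 mm above the bench; its rim is 34 mm above the bench
- bin_1_mate (a point): point 105 mm to the right (board -y) of bin 1, where the hinge centre of the tag that belongs to this bin lies
- bin_2: small white open bin fixed on the board, 64 mm (x) by 62 mm (y), 22 mm high, empty, its white floor bare; origin at the centre of its underside, 12 mm above the bench; its rim is 34 mm above the bench
- bin_2_mate (a point): point 105 mm to the right (board -y) of bin 2, where the hinge centre of the tag that belongs to this bin lies
- bin_3: small white open bin fixed on the board, 64 mm (x) by 62 mm (y), 22 mm high, filled with blue enamel beads (full); origin at the centre of its underside, 12 mm above the bench; its rim is 34 mm above the bench
- bin_3_mate (a point): point 105 mm to the right (board -y) of bin 3, where the hinge centre of the tag that belongs to this bin lies
- orange_jar: orange jar with a black cap, 46 mm across, 62 mm tall, loose, on the bench just left of the board; origin under its centre
- blue_jar: dark blue jar with a white cap, 40 mm across, 54 mm tall, loose; origin under its centre

How it is judged:
By the outcome, as a careful person would: the job done as asked, in the order asked, and still so for the second after the job is handed in, with the robot touching nothing.
It also fails if it takes over 35 s, if anything falls off the work surface, if the arm or the gripper's body presses on something with over 40 N, if the wrist force passes 120 N, or if a joint passes its speed limit or range.

## Working session

There is one attempt and no reset: what is moved stays moved. The work goes in short steps, each a Python script; the robot and the scene stay as the last script left them, time stands still between calls to the robot, and variables do not carry over. Pictures are saved under pics/ and viewed, and the job is handed in when it is done.

```bash
mkdir -p pics; ls
python3 - <<'E'
from rig import bot
import cv2,numpy as np,pickle
s=bot.read_state();print(s['clock'],s['ee_pos'],s['tool_rot'],s['grip_width'],bot.tip_reach)
d={}
for n in("top","side","wrist"):
    c=bot.read_camera(n);d[n]=c;cv2.imwrite(f"pics/{n}0.png",c["image"])
    print(n,{k:v for k,v in c.items() if k not in("image","depth")})
pickle.dump(d,open("c0.pkl","wb"))
E
```

```text
pics
0.0 [139.61875301 531.76106906 249.6875191 ] [-0.55968688  0.56013985  0.43149169 -0.43221391] 85.52180451257638 19.0
top {'fovy': 49.23072425377339, 'cx': 275.30874938060373, 'cy': 203.55089286434716, 'k1': 0.022111458126427792, 'eye': array([ 339.959504  ,  282.64077611, 1021.99462519]), 'attitude': array([ 0.0717375 , -0.69983383,  0.70736876, -0.06867158])}
side {'fovy': 44.69939129384964, 'cx': 276.4902757618798, 'cy': 208.20833277282983, 'k1': -0.1556088642166622, 'eye': array([ 364.55858947, 1041.83914036,  728.11851201]), 'attitude': array([ 0.04673147, -0.10262663,  0.90714757, -0.40542229])}
wrist {'fovy': 66.26163548598709, 'cx': 278.08223354099107, 'cy': 214.76467813507392, 'k1': -0.07166102752088373, 'mount': array([[ 9.99998977e-01, -8.58369502e-05,  1.42785724e-03,
         2.54712089e-01],
       [-1.37825368e-03, -3.24970144e-01,  9.45723271e-01,
        -1.23895743e+02],
       [ 3.82832972e-04, -9.45724272e-01, -3.24969930e-01,
         8.41472777e+01],
       [ 0.00000000e+00,  0.00000000e+00,  0.00000000e+00,
         1.00000000e+00]])}
```

View pics/top0.png

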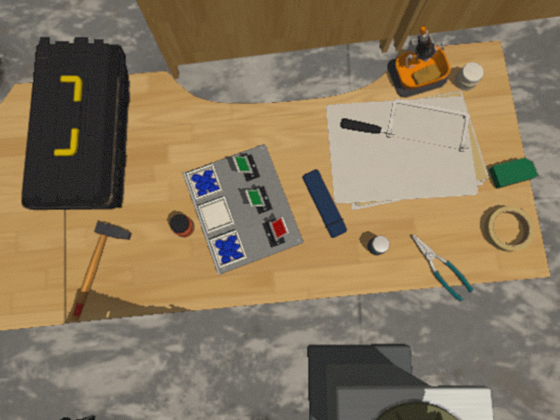

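View pics/side0.png

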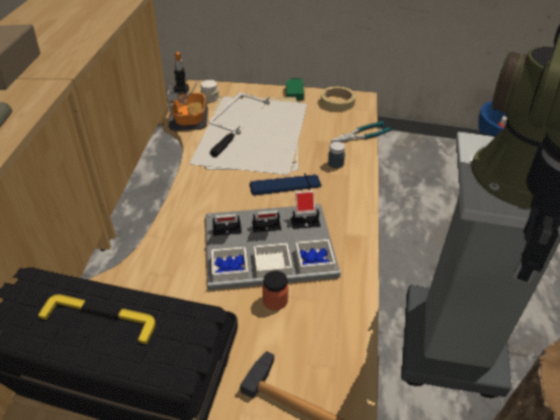

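View pics/wrist0.png

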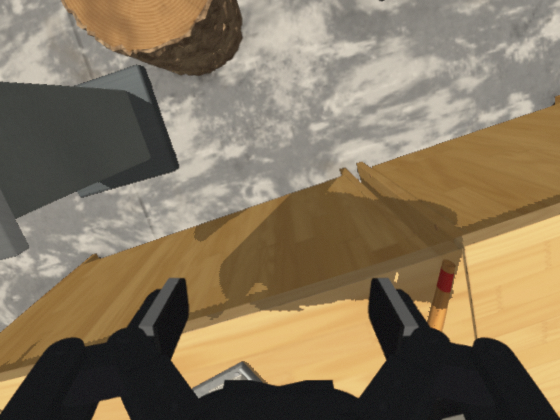

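```bash
cat > h.py <<'E'
import numpy as np,cv2,pickle
from scipy.spatial.transform import Rotation as R
def rot(q): return R.from_quat(np.roll(q,-1)).as_matrix()
def cam(c):
    H,W=c["image"].shape[:2]; f=H/2/np.tan(np.radians(c["fovy"]/2))
    return f,c["cx"],c["cy"],c["k1"]
def ray(c,u,v):
    f,cx,cy,k=cam(c); d=np.array([(u-cx)/f,(v-cy)/f]); s=d.copy()
    for _ in range(20): s=d/(1+k*(s@s))
    return np.array([s[0],s[1],1])
def onz(c,u,v,z):
    d=rot(c["attitude"])@ray(c,u,v); e=np.array(c["eye"]); return e+d*(z-e[2])/d[2]
def dep(c,u,v):
    return np.array(c["eye"])+rot(c["attitude"])@(ray(c,u,v)*c["depth"][int(round(v)),int(round(u))])
def proj(c,p):
    f,cx,cy,k=cam(c); q=rot(c["attitude"]).T@(np.array(p)-c["eye"]); s=q[:2]/q[2]; s=s*(1+k*(s@s)); return s*f+[cx,cy]
E
python3 - <<'E'
import pickle,cv2
d=pickle.load(open("c0.pkl","rb"))
cv2.imwrite("pics/topc.png",cv2.resize(d["top"]["image"][135:285,160:350],None,fx=4,fy=4,interpolation=cv2.INTER_CUBIC))
cv2.imwrite("pics/sidec.png",cv2.resize(d["side"]["image"][160:310,190:380],None,fx=4,fy=4,interpolation=cv2.INTER_CUBIC))
E
```

```text
(no output)
```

View pics/topc.png

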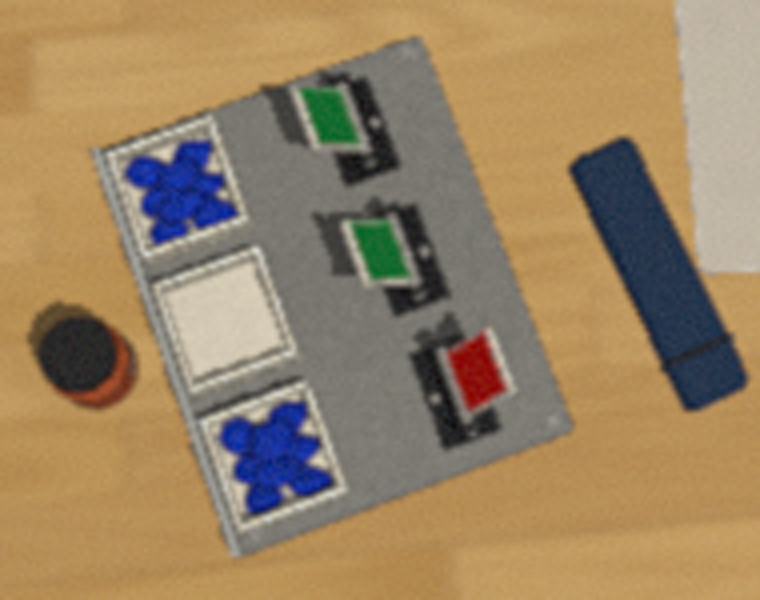

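View pics/sidec.png

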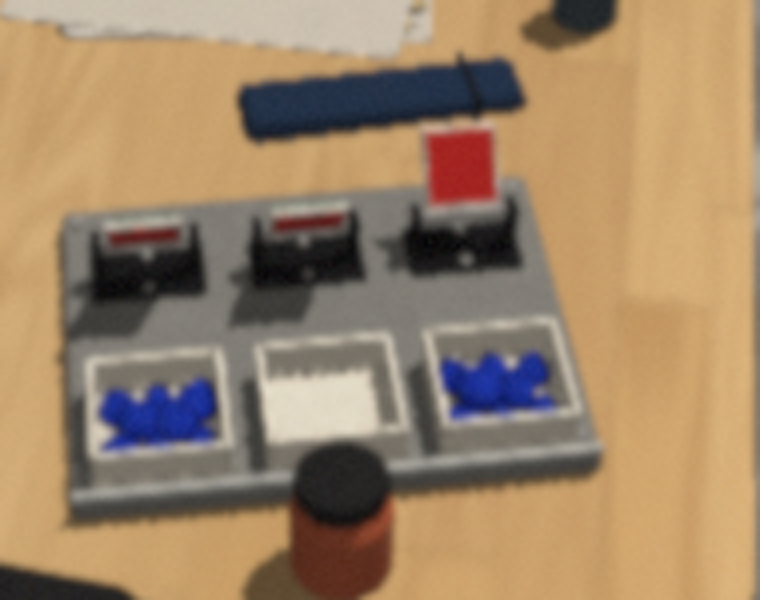

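Run:
```python
from h import *
d=pickle.load(open("c0.pkl","rb"))
T=d["top"];S=d["side"]
t=lambda x,y,z:onz(T,x/4-.375+160,y/4-.375+135,z)
s=lambda x,y,z:onz(S,x/4-.375+190,y/4-.375+160,z)
def board(FL,FR,NR,NL,n):
    P=np.array([FL,FR,NR,NL])[:,:2]; L=np.array([[123,100],[123,-100],[-123,-100],[-123,100]],float)
    c=P.mean(0); A=L.T@(P-c); th=np.arctan2(A[0,1]-A[1,0],A[0,0]+A[1,1])
    Rm=np.array([[np.cos(th),-np.sin(th)],[np.sin(th),np.cos(th)]])
    print(n,"c",c,"yaw",th,"res",((P-c)-L@Rm.T).round(1).tolist()); return c,th,Rm
c,th,Rm=board(t(100,150,12),t(418,38,12),t(573,428,12),t(240,548,12),"top")
c2,th2,_=board(s(72,490,12),s(66,215,12),s(522,180,12),s(600,448,12),"side")
def loc(p): return np.r_[Rm.T@(p[:2]-c),p[2]].round(1)
for n,q in dict(b3=[(107,152),(210,116),(246,228),(147,257)],b1=[(197,415),(305,380),(345,490),(243,532)],b2=[(152,281),(257,246),(298,356),(192,391)]).items():
    print(n,loc(np.mean([t(*x,34) for x in q],0)))
for n,q in dict(b3=[(85,360),(222,348),(232,447),(88,460)],b1=[(425,330),(556,318),(580,412),(440,430)],b2=[(257,346),(388,333),(410,430),(265,447)]).items():
    print("side",n,loc(np.mean([s(*x,34) for x in q],0)))
# tag edges, free edge z=73
print("t1",loc(t(497,330,73)),loc(t(517,388,73)))
print("t2",loc(t(341,221,73)),loc(t(360,278,73)));print("t3",loc(t(293,89,73)),loc(t(312,143,73)))
for u,v in [(478,370),(380,250),(330,115),(500,250+170)]:
    print(loc(dep(T,u/4+160,v/4+135)))
print("jar top side",)
```

```text
top c [538.28406878 359.33818066] yaw 0.348170838906438 res [[-0.8, -3.3], [-4.3, 3.1], [0.3, 2.6], [4.8, -2.3]]
side c [538.75181988 359.01937756] yaw 0.3394849917826773 res [[0.5, -7.5], [-3.6, 5.0], [1.2, 6.8], [1.9, -4.3]]
b3 [78.  61.5 34. ]
b1 [-79.9  61.1  34. ]
b2 [-0.6 61.  34. ]
side b3 [80.4 62.3 34. ]
side b1 [-79.4  62.3  34. ]
side b2 [ 0.4 62.8 34. ]
t1 [-65.2 -73.4  73. ] [-97.6 -72.3  73. ]
t2 [ 18.8 -16.6  73. ] [-13.8 -15.5  73. ]
t3 [ 96.7 -17.1  73. ] [ 64.7 -16.6  73. ]
[-80.6 -57.8  58.8]
[ -0.8 -31.5  57. ]
[ 79.3 -31.7  58.3]
[-104.6  -62.    12. ]
jar top side
```

```bash
cat >> h.py <<'E'
C=np.array([538.4,359.3]);TH=0.345
def W(x,y,z): return [C[0]+x*np.cos(TH)-y*np.sin(TH),C[1]+x*np.sin(TH)+y*np.cos(TH),z]
def quat(sgn):
    ex=sgn*np.array([np.cos(TH),np.sin(TH),0]);ez=np.array([0,0,-1.]);ey=np.cross(ez,ex)
    return np.roll(R.from_matrix(np.c_[ex,ey,ez]).as_quat(),1)
E
python3 - <<'E'
from h import *
from rig import bot
print(rot(bot.read_state()["tool_rot"]).round(2))
for s in(1,-1):
  for p in (W(-80,-98,77),W(-80,-49,77),W(0,6,77),W(0,-41,77),W(0,6,160)):
    j=bot.ik(p,quat(s));print(s,np.round(p),None if j is None else np.round(j,2))
E
```

```text
[[ 0.25 -0.   -0.97]
 [ 0.97 -0.    0.25]
 [-0.   -1.    0.  ]]
1 [496. 240.  77.] None
1 [480. 286.  77.] None
1 [536. 365.  77.] None
1 [552. 321.  77.] None
1 [536. 365. 160.] None
-1 [496. 240.  77.] [-0.02  0.96  1.57  1.27  1.78  2.16]
-1 [480. 286.  77.] [0.07 0.94 1.61 1.34 1.73 2.15]
-1 [536. 365.  77.] [0.19 1.03 1.38 1.45 1.68 2.29]
-1 [552. 321.  77.] [0.11 1.04 1.36 1.4  1.73 2.3 ]
-1 [536. 365. 160.] [0.19 0.88 1.43 1.46 1.69 2.4 ]
```

```bash
cat >> h.py <<'E'
def quat(sgn,off=0):
    ex=sgn*np.array([np.cos(TH+off),np.sin(TH+off),0]);ey=np.array([0,0,-1.]);ez=np.cross(ex,ey)
    return np.roll(R.from_matrix(np.c_[ex,ey,ez]).as_quat(),1)
E
python3 - <<'E'
from h import *
from rig import bot
for o in (0,np.pi/2):
 for s in(1,-1):
  for p in (W(-80,-98,77),W(-80,-49,77),W(0,6,77),W(0,-41,77),W(0,6,160)):
    j=bot.ik(p,quat(s,o));print(o,s,np.round(p),None if j is None else np.round(j,2))
E
```

```text
0 1 [496. 240.  77.] [ 0.38  0.51  1.67 -0.    0.96  0.04]
0 1 [480. 286.  77.] [ 0.47  0.52  1.65 -0.    0.97  0.13]
0 1 [536. 365.  77.] [ 0.54  0.69  1.36 -0.    1.09  0.2 ]
0 1 [552. 321.  77.] [ 0.47  0.67  1.4  -0.    1.07  0.12]
0 1 [536. 365. 160.] [ 0.54  0.6   1.31 -0.    1.24  0.2 ]
0 -1 [496. 240.  77.] None
0 -1 [480. 286.  77.] None
0 -1 [536. 365.  77.] None
0 -1 [552. 321.  77.] None
0 -1 [536. 365. 160.] None
1.5707963267948966 1 [496. 240.  77.] [ 0.38  0.51  1.67 -0.    0.96 -1.53]
1.5707963267948966 1 [480. 286.  77.] [ 0.47  0.52  1.65 -0.    0.97 -1.44]
1.5707963267948966 1 [536. 365.  77.] [ 0.54  0.69  1.36 -0.    1.09 -1.37]
1.5707963267948966 1 [552. 321.  77.] [ 0.47  0.67  1.4  -0.    1.07 -1.45]
1.5707963267948966 1 [536. 365. 160.] [ 0.54  0.6   1.31 -0.    1.24 -1.37]
1.5707963267948966 -1 [496. 240.  77.] [ 0.38  0.51  1.67 -0.    0.96  1.61]
1.5707963267948966 -1 [480. 286.  77.] [ 0.47  0.52  1.65 -0.    0.97  1.7 ]
1.5707963267948966 -1 [536. 365.  77.] [ 0.54  0.69  1.36 -0.    1.09  1.77]
1.5707963267948966 -1 [552. 321.  77.] [ 0.47  0.67  1.4  -0.    1.07  1.69]
1.5707963267948966 -1 [536. 365. 160.] [ 0.54  0.6   1.31 -0.    1.24  1.77]
```

Run:
```python
from h import *
from rig import bot
bot.move_gripper(0); print(bot.tip_reach, bot.read_state()["grip_width"])
q=quat(1)
bot.move_to(W(0,6,170),q); bot.servo_line(W(0,6,80),q,speed=120)
print(bot.read_state()["ee_pos"],W(0,6,80))
c=bot.read_camera("side");cv2.imwrite("pics/side1.png",cv2.resize(c["image"][100:310,150:430],None,fx=2.8,fy=2.8,interpolation=cv2.INTER_CUBIC))
print(bot.read_state()["clock"],bot.read_state()["ft_force"])
```

```text
19.0 0.24176541366903237
[536.73336296 365.2258594   80.93267598] [np.float64(536.3708199365133), np.float64(364.9464527156391), 80]
3.475 [-0.03532519  0.43145949  0.27949136]
```

View pics/side1.png

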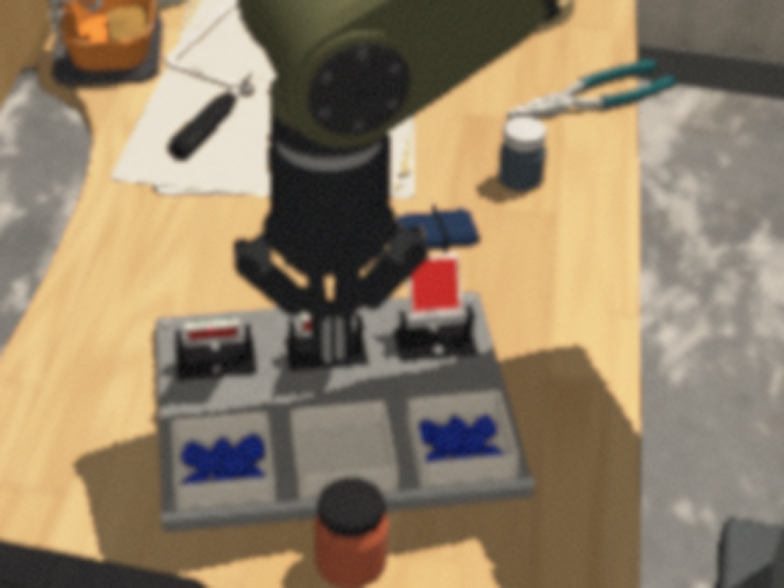

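Run:
```python
from h import *
from rig import bot
q=quat(1)
print(bot.servo_line(W(0,-41,79),q,speed=70,until_force=12), bot.read_state()["ee_pos"],W(0,-41,79),bot.read_state()["ft_force"])
bot.dwell(.2)
bot.servo_line(W(0,-30,79),q,speed=80)
bot.servo_line(W(0,-25,170),q,speed=150)
bot.move_to(W(-80,-100,170),q); bot.servo_line(W(-80,-100,80),q,speed=120)
c=bot.read_camera("side");cv2.imwrite("pics/side2.png",cv2.resize(c["image"][100:310,150:430],None,fx=2.8,fy=2.8,interpolation=cv2.INTER_CUBIC))
print(bot.read_state()["clock"],bot.read_state()["ft_force"],bot.read_state()["ee_pos"])
```

```text
False [552.2311318  320.85575185  79.02083459] [np.float64(552.2660637671594), np.float64(320.715906443133), 79] [ 0.25903444 -0.07941654 -0.2957024 ]
7.0167 [-0.00397453 -0.04034871  0.13434899] [497.36328282 238.38824587  80.81316689]
```

View pics/side2.png

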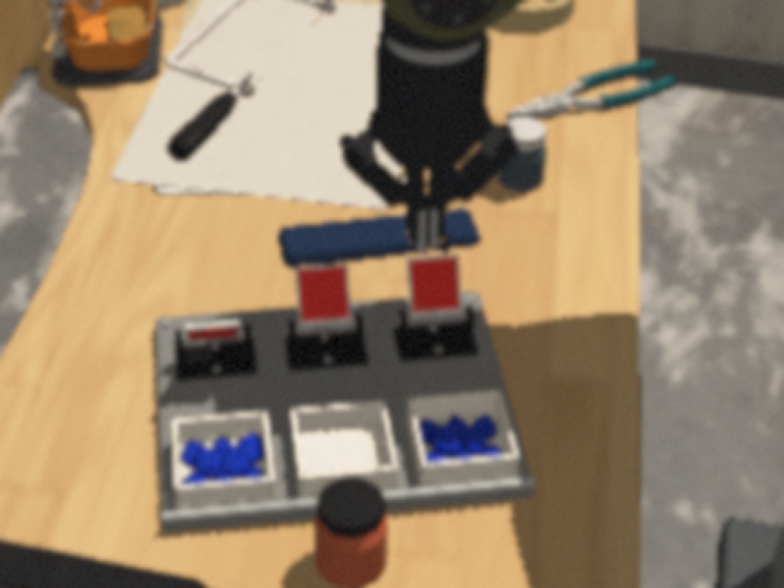

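The middle tag (323,290) now leans right with red up. The finger (428,225) is behind the near tag (435,285), ready to sweep.

Run:
```python
from h import *
from rig import bot
q=quat(1)
print(bot.servo_line(W(-80,-49,79),q,speed=70,until_force=12), bot.read_state()["ee_pos"],W(-80,-49,79))
bot.dwell(.2)
bot.servo_line(W(-80,-60,79),q,speed=80)
bot.servo_line(W(-80,-65,180),q,speed=150)
bot.move_to([380,60,300],q); bot.dwell(.2)
for n in("side","top"):
    c=bot.read_camera(n);a=(100,310,150,430) if n=="side" else (110,320,130,410)
    cv2.imwrite(f"pics/{n}3.png",cv2.resize(c["image"][a[0]:a[1],a[2]:a[3]],None,fx=2.8,fy=2.8,interpolation=cv2.INTER_CUBIC))
print(bot.read_state()["clock"])
```

```text
False [479.71805954 285.96241875  78.95778269] [np.float64(479.68560097662066), np.float64(286.1315686424576), 79]
10.5333
```

View pics/side3.png

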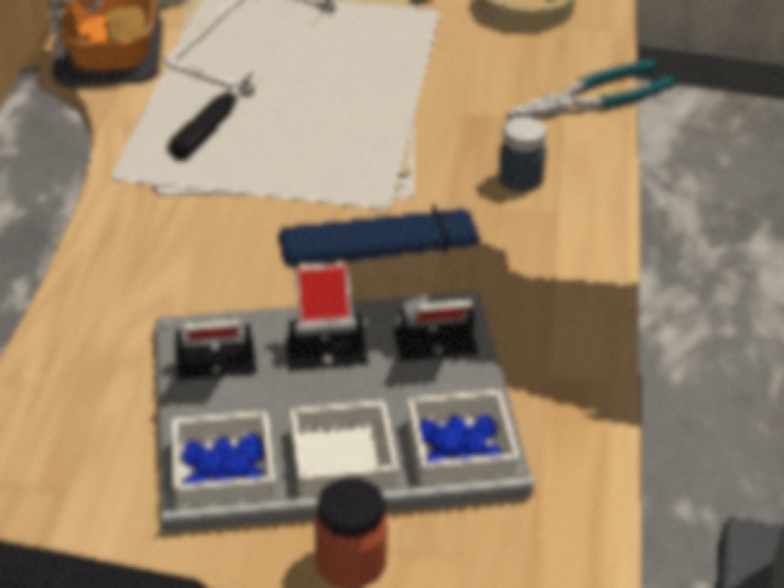

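View pics/top3.png

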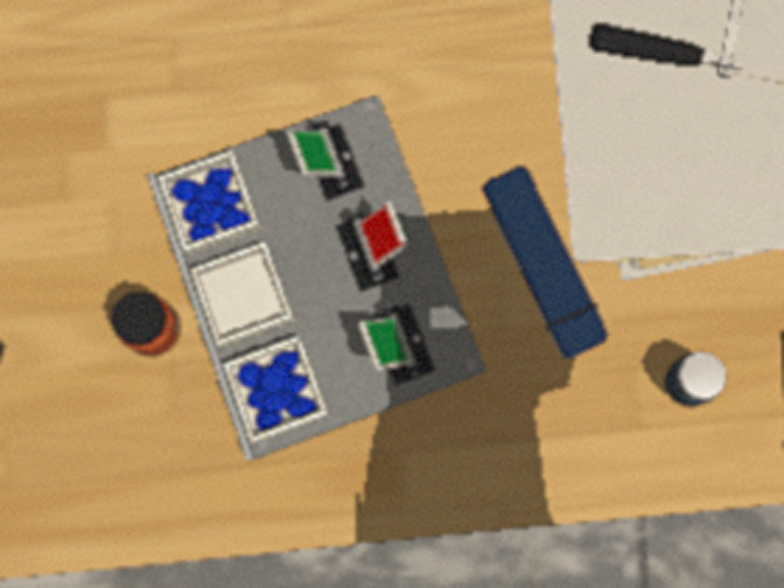

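The far tag (312,152) and near tag (385,340) show green and lean left beside full bins. The middle tag (381,234) shows red and leans right beside the empty bin. Both jars are where they were.

```bash
python3 -c "
from rig import bot
bot.finish_job()"
```

```text
the job is handed in; nothing more can be done
```

The stock board is right, and I handed the job in at about 10.5 s on the robot's clock.

- **What I did:** two tags were wrong. With the closed fingertips I pushed the middle tag, beside the empty bin, from green to red. I then pushed the near tag, beside a full bin, from red to green. The far tag was already right, so I left it alone.
- **Last checks:** the final top and side pictures show the near and far tags leaning left with green up, beside full bins. The middle tag leans right with red up, beside the empty bin.
- **Contact:** neither sweep hit its 12 N force guard, and neither jar moved in the pictures.
- **Disagreements:** single board corners were off by up to 5.3 mm in the top view and 8.2 mm in the side view. The two views agreed on the board's centre to about 0.6 mm and its yaw to 0.01 rad. The bins and tag edges came out within about 3 mm of their given places along the board.

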